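Hold the belt tensioner back on the turntable drive

ROBOT

A 7-joint arm with a two-finger parallel gripper is mounted at the origin on the work surface. World frame = base frame: x ahead of the robot, y to its left, z up, the work surface at z = 0. Lengths are in m, angles in rad, forces in N, time in s.
With the tool pointing down it reaches from about 0.425 to 0.875 m from the base axis. Payload 4.7 kg.
Tool frame: the origin (TCP) lies midway between the tips of the shut fingers; the grasp point (between the pads) lies 19 mm behind it; z points along the fingers, y is the line along which they close (so a half turn about z gives the same grasp; the last joint's range is limited). The gripper opens to 87 mm and grips with 3 to 60 N. Pads are 19 mm wide; open, the fingers measure 117 mm over their backs; the gripper's body (75 mm by 190 mm) begins 51 mm behind the grasp point.
Start: joints at [1.3, 0.321, -0.07, 1.45, 0.023, 1.371, -0.057], TCP at [0.183, -0.624, 0.223] pointing down, gripper open.
Joint ranges: [-2.86, 2.86], [-0.3, 2.09], [-1.38, 1.24], [0.06, 2.45], [-1.56, 4.7], [0.09, 2.05], [-2.69, 2.69]. Speed limits (rad/s): [2.57, 2.57, 3.14, 3.14, 3.14, 3.14, 3.14].

INTERFACE

Orientations are given as a rotation vector (axis times angle).
In Python, from bench import ctrl gives the robot as it stands.
- The arm moves only by the tool move_tool, called after ">>>" as name(argument=value, ...), one argument or row to a line, values as JSON. Schema: {"type":"object","properties":{"ticks":{"type":"array","items":{"type":"object","properties":{"sx":{"type":"number"},"sy":{"type":"number"},"sz":{"type":"number"},"twist":{"type":"number"},"finger_gap":{"type":"number"}},"additionalProperties":false,"required":["finger_gap"]},"minItems":1,"maxItems":20},"force":{"type":"number"},"only":{"type":"string"},"quiet":{"type":"boolean"},"lines":{"type":"string"}},"required":["ticks"],"additionalProperties":false}. ticks is a list of rows, 1 to 20 of them, each an object with the fields sx, sy, sz (the shift in normalised numbers (1 is 80 cm)), twist (a turn about the tool's z in a scale on which 1.0 is 4 rad), finger_gap (the opening from 0.0 (shut) to 1.0 (fully open)); a field left out counts as zero (the opening has to be given); each row is the pose to reach, as a shift and turn from the pose commanded when the call began, along the tool's axes at that moment; what a row does not reach only later rows make up. A row lasts 1/10 s, in which the tool goes at most 0.05 m and 0.15 rad, less where a joint would pass 70% of its speed; a pose out of reach is approached as far as the arm can. The fingers move at their own pace and stop on an object; force is the grip in N (left out, the last holds). Time passes only in rows, so rows that do not move let the fingers close. The tool returns the time, the measured TCP pose, the force, the opening and the grip force at its end. only (a regular expression) keeps the lines of the reply that match it, lines (a string "A,B") keeps lines A to B, and quiet returns only ok. Input that does not fit is refused with a message, and nothing moves.
- ctrl.get_state(): the state, without advancing time (a new reading comes with each control period).
- ctrl.get_image(name): name is "scene" or "top"; returns the picture (400x640x3 uint8, red, green, blue); there is no depth.
- ctrl.camera_model(name): a dict with "vertical_fov" (degrees; the focal length in pixels is half the picture's height over the tangent of half this angle, whatever the lens; pixels are square), "cx", "cy" (the principal point, pixels), "k1" (the pictures are not rectified: a ray, as slopes to the right and down, at radius r is drawn at 1 + k1 r^2 times it, then the intrinsics apply), "rvec" (rotation vector, rad) and "tvec" (3), from world to camera coordinates, as OpenCV has them. Camera axes: x right, y down, z forward; pixel columns grow to the right and rows downward; lengths in m; the calibration is good to about 2 mm. A picture is of the moment at which its call begins. camera_model takes no time and is no camera call.
- ctrl.close_job(): hands the job in; it is judged then, once.
The state is a dict: "time": time; "joint_positions": joint angles; "qd": joint speeds; "joint_torque": joint torques, N m; "position": TCP position; "tool_rot": TCP orientation; "ft_force": force on the tool from outside, world axes, zero at the start; "torque": the same for the moment, N m; "grip_width": opening from 0.0 (shut) to 1.0 (fully open); "grip_force": force on a finger pad.
Only numpy, scipy, OpenCV 4.12 (cv2) and the standard library are available. Lean on these libraries where they do the work, as an engineer would, in place of code of your own. Each camera call takes 0.05 s, during which the arm holds its last target. There are 200 camera calls.

TASK

The motor of this turntable drive is loose on its slide: push it along between the two guides, keeping it flat on the board, until its foot is fully home against the end stop. Then draw the spring-loaded belt tensioner back by its red handle, away from the pulleys, until the arm is wound right up to its stop, and finish still holding it there by the handle with your hand off its roller, so that I can slip the belt on. Leave the wrench, the spare roller, the blue bin and the roof tile where they are.

Things in the scene. Friction and masses are not known exactly. Their poses are not given: they have to be found in the camera images.
- drive: The drive unit, fixed on the bench: plywood base board 300 (x) x 500 (y) x 18 mm, origin at the centre of its underside; at yaw 0 x points away from the robot, y to its left. In its frame the motor slide runs along y at x = 20 mm, between two aluminium guide strips 12 mm wide and 12 mm high (y = -242 to -6 mm, inner faces at x = -22 and 62 mm).
- motor: The loose motor, 0.56 to 1.04 kg, shaft up: black and aluminium square body 57 x 57 mm, 60 mm tall with its steel foot 80 x 80 x 6 mm; pulley on top 36 mm in diameter, 64 to 86 mm above the foot's underside, shaft end 90 mm. Origin: centre of the foot's underside. Lies between the guides, 2 mm clear each side, 45 to 105 mm short of home on the drive's -y side. White plug 9 mm proud on its +x face.
- motor_home (a point): Where the motor's origin lies when its foot is fully home against the end stop: on the top of the board (18 mm above the bench), fixed to the drive and with the drive's axes; the motor must travel along +y of this frame to get here.
- end_stop (a point): Centre of the face of the dark steel end stop that the motor's foot meets, fixed on the drive board across the end of the slide; the bar is 108 mm long (x), 14 mm thick, 18 mm high. The face looks along the drive's -y.
- driven_pulley (a point): Centre of the top face of the large aluminium driven pulley, 110 mm diameter, 22 mm high, top 104 mm above the bench; its shaft stands 20 mm higher. Fixed, only to be kept clear of.
- tensioner_pivot (a point): Point on the tensioner's vertical pivot axis, fixed to the drive, at mid-thickness of the arm plate, 76 mm above the bench; under it the round blue spring housing, 56 mm diameter. Two fixed stop posts with black rubber sleeves stand 50 mm from this axis, up to 82 mm above the bench.
- tensioner (a joint): Angle of the tensioner arm about its vertical pivot, rad: 0 at rest on the inner stop, growing counter-clockwise seen from above as it is drawn back out of the belt line towards the robot, 0.87 wound to the outer stop. A spring always pulls it back to 0 (6 N at the handle at rest, 11 N at the stop). Steel arm plate, top 79 mm above the bench, with two legs: one for the roller, one for the handle.
- handle: The red upright grip on the tensioner arm: a round plastic post, free to revolve on its own axis, 18 mm in diameter, 65 mm long, from 79 to 144 mm above the bench, 100 mm from the pivot axis. Origin at the centre of its foot, on top of the arm plate.
- handle_grip (a point): Point on the axis of the red handle to grip, 48 mm above its foot and 17 mm below its top, 127 mm above the bench.
- roller: The tensioner's black idler roller, 40 mm diameter, 20 mm high, turning freely on the other leg of the arm 85 mm from the pivot, 83 to 103 mm above the bench, its axis 58 mm from the handle's. Origin at the centre of its underside. Must be left free of the robot.
- wrench: Bystander: steel wrench 160 mm long, lying on the far part of the board. Origin under its centre.
- spare_roller: Bystander: black spare roller, 44 mm diameter, 20 mm high, lying flat on the near left part of the board. Origin at the centre of its underside.
- blue_bin: Bystander: blue parts bin with bolts, 160 x 100 x 70 mm, on the bench to the left. Origin at the centre of its underside.
- roof_tile: Bystander: half-round clay roof tile 250 mm long, 140 mm wide, 74 mm high, on the bench to the right. Origin on the bench under its centre.

How it is judged:
On the way, in this order (a step that is already met when the one before it is completed fails the run):
1. the motor stands fully home against the end stop (y of motor in the frame of motor_home above -0.004 m and horizontal distance between motor and motor_home below 0.008 m and angle between motor's own z axis and vertical below 0.06 rad), for 0.2 s.
2. the tensioner is wound to its stop and held by the handle (value of joint tensioner above 0.82 rad and contact force between the fingers and handle above 1 N), for 0.4 s.
At the end, for the whole second after the job is handed in: Motor foot within 4 mm of its end stop, upright and not touched by the robot; tensioner arm at 0.82 rad or more (stop at 0.87) and still, with the fingers bearing on the red handle with more than 1 N and not touching the roller; nothing else propping the handle (all of step 1 and all of step 2 and velocity of joint tensioner between -0.1 and 0.1 rad/s and contact force between each of the fingers, the arm and roller below 0.5 N and contact force between motor and the arm below 0.5 N and contact force between motor and the fingers below 0.5 N and contact force between each of wrench, spare_roller, blue_bin, roof_tile and handle below 0.5 N); the arm keeps its last pose, push and grip.
It fails at once if the motor is tipped or lifted out of its guides (angle between motor's own z axis and vertical above 0.25 rad or z of motor in the frame of motor_home above 0.012 m).
It fails at once if the wrench is moved by more than 20 mm (distance of wrench from where it was at the start of the episode above 0.02 m).
It fails at once if the spare roller is moved by more than 20 mm (distance of spare_roller from where it was at the start of the episode above 0.02 m).
It fails at once if the blue bin is moved by more than 20 mm (distance of blue_bin from where it was at the start of the episode above 0.02 m).
It fails at once if the roof tile is moved by more than 20 mm (distance of roof_tile from where it was at the start of the episode above 0.02 m).
It also fails if it takes over 45 s, if anything falls off the work surface, if the arm or the gripper's body presses on something with over 40 N, if the wrist force passes 120 N, or if a joint passes its speed limit or range.

## Working session

There is one attempt and no reset: what is moved stays moved. The work goes in short steps, Python scripts to look and compute and a tool call to move; the robot and the scene stay as the last step left them, time stands still between calls to the robot, and variables do not carry over. Pictures are saved under pics/ and viewed, at most 10 in all, crops included, and the job is handed in when it is done.

```bash
ls; mkdir -p pics; python3 - <<'E'
from bench import ctrl
import cv2
for n in("scene","top"):
    cv2.imwrite(f"pics/{n}0.png",ctrl.get_image(n)[:,:,::-1]); print(ctrl.camera_model(n))
s=ctrl.get_state();print(s)
E
```

```text
bench.py
pics
{'vertical_fov': 45.012010417746524, 'cx': 313.2483297230127, 'cy': 192.0063956136196, 'k1': -0.07723017590841609, 'rvec': array([ 1.3837279 ,  2.14615195, -0.93869725]), 'tvec': array([ 0.25886067, -0.28225831,  2.108061  ])}
{'vertical_fov': 43.92195876833342, 'cx': 322.8164894101158, 'cy': 195.9707378856779, 'k1': 0.03459410703323027, 'rvec': array([ 2.15267529, -2.17440758,  0.09206665]), 'tvec': array([0.01691333, 0.61230312, 1.54199516])}
{'time': 0.1, 'joint_positions': array([ 1.30008799,  0.32176246, -0.07007136,  1.45152845,  0.0225811 ,
        1.37083931, -0.05688967]), 'qd': array([ 5.80743445e-04, -8.35035856e-04, -1.03960176e-03, -3.36149125e-03,
        7.33663272e-04,  1.02679931e-03, -5.62662749e-05]), 'joint_torque': array([ 2.95893972e-05, -4.92569911e+01, -4.05368116e-01, -3.13399959e+01,
       -6.40697451e-02,  3.94903170e-02,  4.87530349e-05]), 'position': array([ 0.18244377, -0.6233496 ,  0.2215743 ]), 'tool_rot': array([-3.10808473e+00, -4.45654142e-01,  5.13837105e-04]), 'ft_force': array([-0.03755273, -0.54723617, -0.03552638]), 'torque': array([ 0.02472909, -0.03442758,  0.00930562]), 'grip_force': 0.0, 'grip_width': 1.002451807351135}
```

View pics/scene0.png

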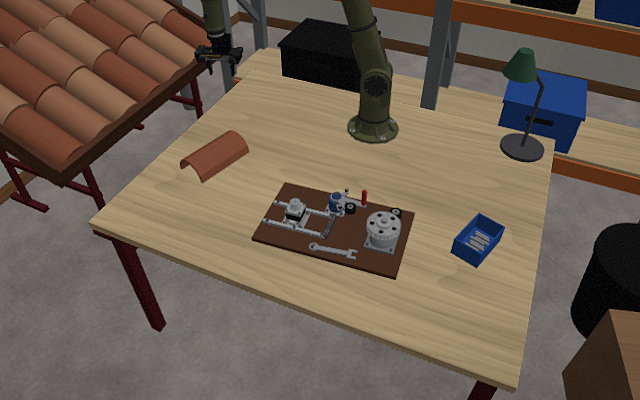

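View pics/top0.png

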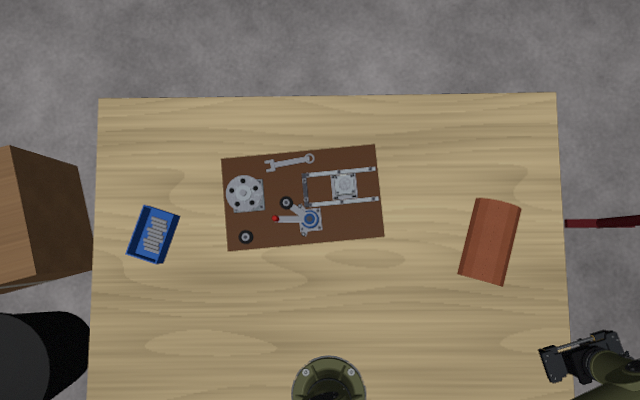

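The top view shows the board at (221,158)-(384,237). The motor is at (344,185), the end stop at (306,190), the red handle at (275,218), the roller at (287,202) and the pivot at (310,219). The scene view has the handle at (364,197) and the motor at (296,210). Next I'll measure the board by colour and look closer.

```bash
cat > h.py <<'E'
import numpy as np, cv2
from bench import ctrl
def cam(n):
    m=ctrl.camera_model(n); f=200/np.tan(np.radians(m["vertical_fov"])/2)
    return np.array([[f,0,m["cx"]],[0,f,m["cy"]],[0,0,1]]),np.array([m["k1"],0,0,0.]),m["rvec"],m["tvec"]
def ray(n,uv):
    K,d,r,t=cam(n); R=cv2.Rodrigues(r)[0]
    p=cv2.undistortPoints(np.array([[uv]],float),K,d)[0,0]
    return -R.T@t, R.T@np.array([p[0],p[1],1])
def onz(n,uv,z):
    o,d=ray(n,uv); return o+d*(z-o[2])/d[2]
def tri(a,b):
    (o,d),(p,e)=ray("top",a),ray("scene",b)
    s=np.linalg.lstsq(np.c_[d,-e],p-o,rcond=None)[0]
    A,B=o+s[0]*d,p+s[1]*e; return (A+B)/2,np.linalg.norm(A-B)
def proj(n,P):
    K,d,r,t=cam(n); return cv2.projectPoints(np.array(P,float).reshape(-1,1,3),r,t,K,d)[0][:,0]
def blobs(mask,amin=8):
    k,l,st,c=cv2.connectedComponentsWithStats(mask.astype(np.uint8))
    return [(st[i].tolist(),c[i].round(1).tolist()) for i in range(1,k) if st[i,4]>=amin]
E
python3 - <<'E'
from h import *
T=cv2.imread("pics/top0.png");S=cv2.imread("pics/scene0.png")
for n,I in(("top",T),("scene",S)):
    h=cv2.cvtColor(I,cv2.COLOR_BGR2HSV).astype(int)
    red=((h[...,0]<5)|(h[...,0]>174))&(h[...,1]>170)&(h[...,2]>100)
    print(n,"red",[b for b in blobs(red,4) if 100<b[1][0]<450 and 120<b[1][1]<260])
    if n=="top":
        b=(h[...,0]<15)&(h[...,1]>90)&(h[...,2]<110); b[:,:200]=0;b[:,400:]=0;b[:130]=0;b[270:]=0
        c=max(cv2.findContours(b.astype(np.uint8)*255,0,2)[0],key=cv2.contourArea)
        r=cv2.minAreaRect(c); print(r)
        q=cv2.boxPoints(r);W=np.array([onz("top",p,.018) for p in q]);print(W.round(4));print(np.linalg.norm(np.diff(W,axis=0),axis=1))
a=cv2.resize(T[135:260,210:395],None,fx=4,fy=4,interpolation=2)
cv2.imwrite("pics/t1.png",a); b=cv2.resize(S[175:280,245:420],None,fx=4.5,fy=4.5,interpolation=2);cv2.imwrite("pics/s1.png",b)
E
```

```text
top red [([272, 216, 5, 5, 22], [273.9, 217.9])]
((301.44091796875, 197.26669311523438), (92.34378814697266, 156.3388671875), 84.53978729248047)
[[ 0.7379  0.3439  0.018 ]
 [ 0.7806 -0.1583  0.018 ]
 [ 0.4851 -0.1803  0.018 ]
 [ 0.443   0.3126  0.018 ]]
[0.50401744 0.2963511  0.49467638]
scene red [([363, 190, 4, 3, 9], [364.3, 191.0])]
```

View pics/t1.png

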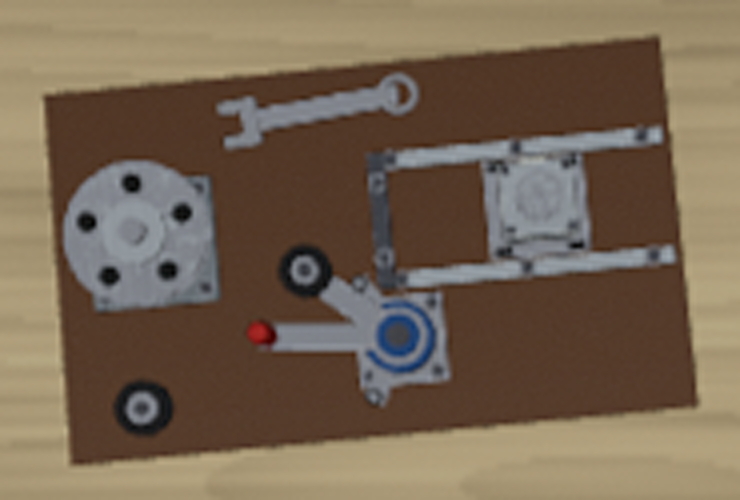

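View pics/s1.png

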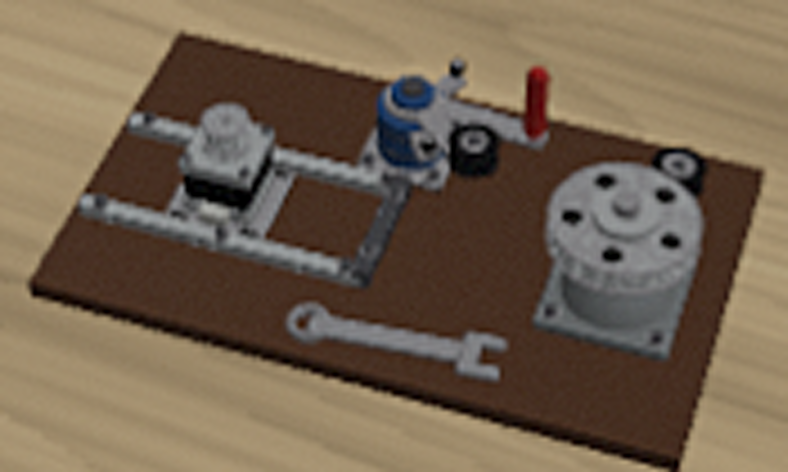

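The crops show (full-image pixels): motor pulley at top (344.1,183.4) / scene (294.5,200); handle tip at top (274.5,217) / scene (364.2,191); foot corners; the end stop's right face on the line (306.5,175)-(308.5,206). Now I'll compute.

```bash
python3 - <<'E'
from h import *
from scipy.spatial.transform import Rotation as Ro
t=lambda x,y:((x+.5)/4-.5+210,(y+.5)/4-.5+135)
s=lambda x,y:((x+.5)/4.5-.5+245,(y+.5)/4.5-.5+175)
W=[onz("top",t(*p),.018) for p in[(44,96),(660,37),(698,405),(72,465)]]  # +x+y,+x-y,-x-y,-x+y
W=np.array(W);c=W.mean(0);yv=(W[0]+W[3]-W[1]-W[2])/2;xv=(W[0]+W[1]-W[2]-W[3])/2
print("sizes",np.linalg.norm(xv),np.linalg.norm(yv),"yaw",np.arctan2(-yv[0],yv[1]),np.arctan2(xv[1],xv[0]))
Ws=np.array([onz("scene",s(*p),.018) for p in[(677,460),(32,285),(181,34),(762,172)]])
print("corners top/scene",(W-Ws).round(4)[:,:2].tolist())
yaw=np.arctan2(-yv[0],yv[1]);R=Ro.from_euler('z',yaw).as_matrix()
D=lambda P:(R.T@(np.array(P)-[c[0],c[1],0])).round(4)
print("centre",c,"yaw",yaw)
for n,a,b in[("mpulley",(538,195),(226,115)),("handle top",(261,330),(538,70)),("roller top",(304,270),(474,143)),("pivot top",(397,335),(411,88)),("drv shaft",(133,231),(628,200))]:
    P,e=tri(t(*a),s(*b));print(n,P.round(4),"gap",e.round(4),"drive",D(P))
for n,p,z in[("foot",(484,162),.024),("foot",(585,152),.024),("foot",(592,250),.024),("foot",(490,260),.024),("stopface",(388,160),.036),("stopface",(396,285),.036),("guide end",(660,130),.03),("guide end",(673,253),.03)]:
    P=onz("top",t(*p),z);print(n,P.round(4),D(P))
for n,p,z in[("stop face scene",(352,268),.036),("stopface",(387,190),.036)]:print(n,D(onz("scene",s(*p),z)))
st=ctrl.get_state();print(Ro.from_rotvec(st["tool_rot"]).as_matrix().round(3))
E
```

```text
sizes 0.2969137850780748 0.4980953562897972 yaw 0.0851978202722801 0.08383937119081995
corners top/scene [[-0.0059, 0.0005], [-0.0056, -0.006], [-0.0059, -0.0043], [-0.0075, -0.0005]]
centre [0.6114962 0.0784639 0.018    ] yaw 0.0851978202722801
mpulley [ 0.6427 -0.0556  0.1061] gap 0.0011 drive [ 0.0197 -0.1362  0.1061]
handle top [0.54   0.1513 0.1429] gap 0.0019 drive [-0.065   0.0787  0.1429]
roller top [0.5882 0.1225 0.0989] gap 0.0004 drive [-0.0195  0.0459  0.0989]
pivot top [0.5392 0.0522 0.0858] gap 0.0019 drive [-0.0743 -0.02    0.0858]
drv shaft [0.6168 0.2497 0.1191] gap 0.0014 drive [0.0198 0.1702 0.1191]
foot [ 0.6798 -0.0147  0.024 ] [ 0.0601 -0.0987  0.024 ]
foot [ 0.6869 -0.0955  0.024 ] [ 0.0603 -0.1797  0.024 ]
foot [ 0.6082 -0.0998  0.024 ] [-0.0184 -0.1773  0.024 ]
foot [ 0.6011 -0.0186  0.024 ] [-0.0186 -0.0959  0.024 ]
stopface [0.6805 0.0615 0.036 ] [ 0.0674 -0.0228  0.036 ]
stopface [0.581  0.0557 0.036 ] [-0.0323 -0.02    0.036 ]
guide end [ 0.703 -0.155  0.03 ] [ 0.0713 -0.2404  0.03  ]
guide end [ 0.6046 -0.1634  0.03  ] [-0.0275 -0.2404  0.03  ]
stop face scene [ 0.0747 -0.0178  0.036 ]
stopface [-0.0099 -0.0185  0.036 ]
[[ 0.96   0.281 -0.001]
 [ 0.281 -0.96   0.002]
 [-0.    -0.002 -1.   ]]
```

Checks out: motor 77 mm short of home, handle to pivot 99 mm, roller to pivot 86 mm, heights right. The plan is to grasp the motor body across ±y with the tips above the guides, then slide it home. First I'll go above it.

Units first: shifts go in shares of 80 cm and turns go in shares of 4 rad. So 0.601 m is 0.7513, 0.58 m is 0.725, 0.2 rad is 0.05.

>>> move_tool(
  ticks=[
    {"sx": 0.05,"sy": -0.035,"finger_gap": 1},
    {"sx": 0.1,"sy": -0.07,"finger_gap": 1},
    {"sx": 0.15,"sy": -0.1038,"twist": 0.005,"finger_gap": 1},
    {"sx": 0.2,"sy": -0.1375,"twist": 0.01,"finger_gap": 1},
    {"sx": 0.25,"sy": -0.1725,"twist": 0.015,"finger_gap": 1},
    {"sx": 0.3,"sy": -0.2075,"twist": 0.02,"finger_gap": 1},
    {"sx": 0.35,"sy": -0.2425,"twist": 0.025,"finger_gap": 1},
    {"sx": 0.4,"sy": -0.2763,"twist": 0.03,"finger_gap": 1},
    {"sx": 0.45,"sy": -0.3113,"twist": 0.035,"finger_gap": 1},
    {"sx": 0.5,"sy": -0.3463,"twist": 0.04,"finger_gap": 1},
    {"sx": 0.55,"sy": -0.38,"twist": 0.045,"finger_gap": 1},
    {"sx": 0.6,"sy": -0.415,"twist": 0.05,"finger_gap": 1},
    {"sx": 0.65,"sy": -0.45,"twist": 0.05,"finger_gap": 1},
    {"sx": 0.7,"sy": -0.4838,"twist": 0.05,"finger_gap": 1},
    {"sx": 0.725,"sy": -0.5013,"twist": 0.05,"finger_gap": 1},
    {"sx": 0.7513,"sy": -0.52,"twist": 0.05,"finger_gap": 1},
    {"sx": 0.7513,"sy": -0.52,"twist": 0.05,"finger_gap": 1},
    {"sx": 0.7513,"sy": -0.52,"twist": 0.05,"finger_gap": 1},
    {"sx": 0.7513,"sy": -0.52,"twist": 0.05,"finger_gap": 1},
    {"sx": 0.7513,"sy": -0.52,"twist": 0.05,"finger_gap": 1},
  ],
  force=15,
)

```text
time: 2.1
position: [0.642, -0.0576, 0.2225]
tool_rot: [3.138, 0.129, -0.001]
ft_force: [-0.3, 0.1, -0.3]
grip_width: 1.003
grip_force: 0.0
```

```bash
python3 - <<'E'
from h import *
from scipy.spatial.transform import Rotation as Ro
st=ctrl.get_state();print(st["time"],st["position"],Ro.from_rotvec(st["tool_rot"]).as_matrix().round(3))
I=[cv2.resize(ctrl.get_image(n)[a:b,c:d,::-1],(500,320),interpolation=2) for n,a,b,c,d in(("top",110,270,220,470),("scene",110,270,200,450))]
cv2.imwrite("pics/m2.png",np.vstack(I)[:600])
E
```

```text
2.1 [ 0.64198024 -0.05755073  0.22252689] [[ 0.997  0.082 -0.   ]
 [ 0.082 -0.997 -0.001]
 [-0.     0.001 -1.   ]]
```

View pics/m2.png

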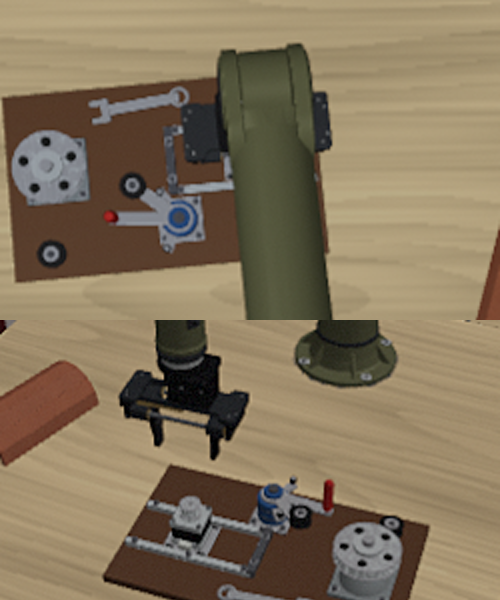

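The gripper is above the motor, its body running along the slide and the fingers straddling in y. Descending to z≈0.05.

Converted, 0.172 m is 0.215, -0.001 m is -0.0013.

>>> move_tool(
  ticks=[
    {"sx": 0.0013,"sy": -0.0013,"sz": 0.0375,"finger_gap": 1},
    {"sx": 0.0013,"sy": -0.0013,"sz": 0.0875,"finger_gap": 1},
    {"sx": 0.0013,"sy": -0.0013,"sz": 0.125,"finger_gap": 1},
    {"sx": 0.0013,"sy": -0.0013,"sz": 0.1625,"finger_gap": 1},
    {"sx": 0.0013,"sy": -0.0013,"sz": 0.1875,"finger_gap": 1},
    {"sx": 0.0013,"sy": -0.0013,"sz": 0.215,"finger_gap": 1},
    {"sx": 0.0013,"sy": -0.0013,"sz": 0.215,"finger_gap": 1},
    {"sx": 0.0013,"sy": -0.0013,"sz": 0.215,"finger_gap": 1},
  ],
  force=15,
)

```text
time: 3.0
position: [0.6433, -0.0551, 0.0508]
tool_rot: [3.139, 0.132, -0.0]
ft_force: [0.5, 1.0, 0.7]
grip_width: 1.001
grip_force: 0.0
```

```bash
python3 - <<'E'
from h import *
I=[cv2.resize(ctrl.get_image(n)[a:b,c:d,::-1],(500,320),interpolation=2) for n,a,b,c,d in(("scene",160,240,240,365),)]
cv2.imwrite("pics/m3.png",I[0])
E
```

```text
(no output)
```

View pics/m3.png

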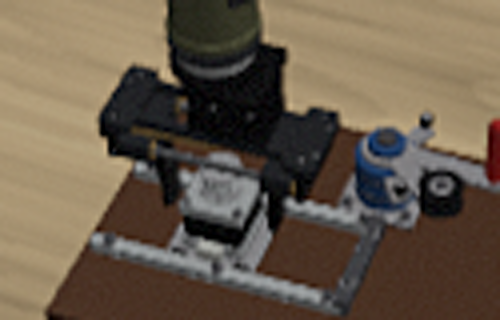

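The fingers straddle the motor body, clear of the guides. Closing gently.

>>> move_tool(
  ticks=[
    {"finger_gap": 0.55},
    {"finger_gap": 0.55},
    {"finger_gap": 0.55},
    {"finger_gap": 0.55},
    {"finger_gap": 0.55},
    {"finger_gap": 0.55},
  ],
  force=15,
)

```text
time: 3.65
position: [0.6436, -0.0554, 0.0508]
tool_rot: [3.138, 0.133, 0.001]
ft_force: [-0.7, -1.3, 2.6]
grip_width: 0.654
grip_force: 15.0
```

Converted, -0.07 m is -0.0875, -0.065 m is -0.0813.

>>> move_tool(
  ticks=[
    {"sy": -0.0125,"finger_gap": 0.55},
    {"sy": -0.0313,"finger_gap": 0.55},
    {"sy": -0.05,"finger_gap": 0.55},
    {"sy": -0.0688,"finger_gap": 0.55},
    {"sy": -0.0813,"finger_gap": 0.55},
    {"sy": -0.0875,"finger_gap": 0.55},
    {"sy": -0.0875,"finger_gap": 0.55},
    {"sy": -0.0875,"finger_gap": 0.55},
  ],
)

```text
time: 4.45
position: [0.6377, 0.015, 0.0508]
tool_rot: [3.139, 0.133, 0.001]
ft_force: [-1.0, -1.5, 3.1]
grip_width: 0.653
grip_force: 15.0
```

Converted, -0.006 m is -0.0075, -0.004 m is -0.005.

>>> move_tool(
  ticks=[
    {"sy": -0.0025,"finger_gap": 0.55},
    {"sy": -0.005,"finger_gap": 0.55},
    {"sy": -0.0075,"finger_gap": 0.55},
    {"sy": -0.0075,"finger_gap": 0.55},
    {"sy": -0.0075,"finger_gap": 0.55},
  ],
)

```text
time: 4.95
position: [0.6375, 0.0186, 0.0508]
tool_rot: [3.137, 0.13, 0.001]
ft_force: [-0.3, -6.5, 4.0]
grip_width: 0.652
grip_force: 15.0
```

Converted, -0.006 m is -0.0075, -0.003 m is -0.0038.

>>> move_tool(
  ticks=[
    {"sy": -0.0038,"finger_gap": 0.55},
    {"sy": -0.0075,"finger_gap": 0.55},
    {"sy": -0.0075,"finger_gap": 0.55},
    {"sy": -0.0075,"finger_gap": 0.55},
  ],
)

```text
time: 5.35
position: [0.6374, 0.0213, 0.051]
tool_rot: [3.132, 0.128, 0.001]
ft_force: [1.0, -12.1, 4.5]
grip_width: 0.651
grip_force: 15.0
```

Converted, -0.17 m is -0.2125, -0.13 m is -0.1625.

>>> move_tool(
  ticks=[
    {"finger_gap": 1},
    {"sy": 0.005,"finger_gap": 1},
    {"sy": 0.0075,"finger_gap": 1},
    {"sy": 0.0075,"finger_gap": 1},
    {"sy": 0.0075,"sz": -0.0375,"finger_gap": 1},
    {"sy": 0.0075,"sz": -0.1,"finger_gap": 1},
    {"sy": 0.0075,"sz": -0.1625,"finger_gap": 1},
    {"sy": 0.0075,"sz": -0.2125,"finger_gap": 1},
    {"sy": 0.0075,"sz": -0.2125,"finger_gap": 1},
  ],
)

```text
time: 6.25
position: [0.6403, 0.0232, 0.2278]
tool_rot: [-3.138, -0.135, -0.018]
ft_force: [1.1, 0.4, 0.6]
grip_width: 1.002
grip_force: 0.0
```

```bash
python3 - <<'E'
from h import *
t=cv2.resize(ctrl.get_image("top")[135:260,210:395,::-1],None,fx=3,fy=3,interpolation=2)[:290,:]
s=cv2.resize(ctrl.get_image("scene")[175:255,265:388,::-1],None,fx=4.5,fy=4.5,interpolation=2)[:,:555]
s=s[:300]
t=cv2.copyMakeBorder(t,0,0,0,max(0,s.shape[1]-t.shape[1]),0)[:, :s.shape[1]]
cv2.imwrite("pics/m4.png",np.vstack([t,s]));print(s.shape,ctrl.get_state()["position"])
E
```

```text
(300, 554, 3) [0.63725815 0.02222994 0.22135946]
```

View pics/m4.png

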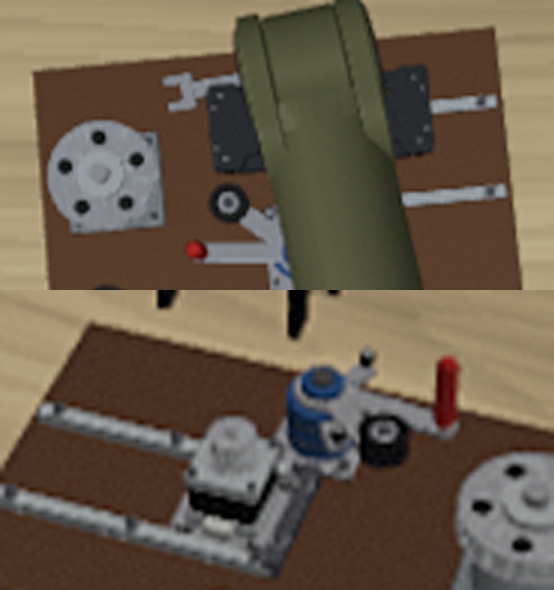

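The motor's foot sits against the dark stop bar, with the pulley at about scene (316,205). Next: over the handle, turning the closing axis to lie along the mean pull direction (+1.22 rad).

Converted, -0.137 m is -0.1713, -0.11 m is -0.1375, 1.22 rad is 0.305.

>>> move_tool(
  ticks=[
    {"sx": -0.0113,"sy": -0.0175,"twist": 0.03,"finger_gap": 0.6},
    {"sx": -0.0213,"sy": -0.0338,"twist": 0.0625,"finger_gap": 0.6},
    {"sx": -0.0325,"sy": -0.0513,"twist": 0.0925,"finger_gap": 0.6},
    {"sx": -0.0438,"sy": -0.0688,"twist": 0.125,"finger_gap": 0.6},
    {"sx": -0.0538,"sy": -0.085,"twist": 0.155,"finger_gap": 0.6},
    {"sx": -0.065,"sy": -0.1025,"twist": 0.1875,"finger_gap": 0.6},
    {"sx": -0.075,"sy": -0.12,"twist": 0.2175,"finger_gap": 0.6},
    {"sx": -0.085,"sy": -0.1375,"twist": 0.25,"finger_gap": 0.6},
    {"sx": -0.0963,"sy": -0.155,"twist": 0.28,"finger_gap": 0.6},
    {"sx": -0.1075,"sy": -0.1713,"twist": 0.305,"finger_gap": 0.6},
    {"sx": -0.1075,"sy": -0.1713,"twist": 0.305,"finger_gap": 0.6},
    {"sx": -0.1075,"sy": -0.1713,"twist": 0.305,"finger_gap": 0.6},
    {"sx": -0.1075,"sy": -0.1713,"twist": 0.305,"finger_gap": 0.6},
  ],
)

```text
time: 7.65
position: [0.5431, 0.1305, 0.1836]
tool_rot: [2.723, -1.422, -0.106]
ft_force: [0.0, -0.2, -1.5]
grip_width: 0.595
grip_force: 0.0
```

```bash
python3 - <<'E'
from h import *
from scipy.spatial.transform import Rotation as Ro
st=ctrl.get_state();print(st["joint_positions"].round(2),st["position"].round(4),Ro.from_rotvec(st["tool_rot"]).as_matrix().round(3).tolist())
t=cv2.resize(ctrl.get_image("top")[135:260,210:395,::-1],None,fx=3,fy=3,interpolation=2)[:290,:]
s=cv2.resize(ctrl.get_image("scene")[135:200+5,290:413,::-1],None,fx=4.5,fy=4.5,interpolation=2)[:310]
t=t[:, :s.shape[1]]
cv2.imwrite("pics/m5.png",np.vstack([t,s[:,:t.shape[1]]]))
E
```

```text
[-0.88  0.26  0.7   1.67 -0.16  1.36 -2.68] [0.5431 0.1305 0.1836] [[0.57, -0.816, -0.092], [-0.821, -0.57, -0.029], [-0.029, 0.092, -0.995]]
```

View pics/m5.png

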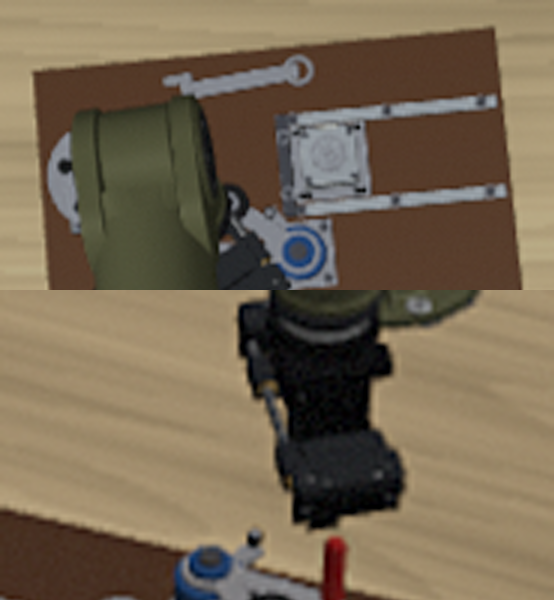

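The top view confirms the motor foot is flush with the stop. However, joint 7 ran into its limit (-2.68) and the tool tilted, so I'll turn back the other way.

Converted, -0.03 m is -0.0375, -0.02 m is -0.025, -1.2 rad is -0.3.

>>> move_tool(
  ticks=[
    {"sz": -0.0125,"twist": -0.0375,"finger_gap": 0.6},
    {"sz": -0.025,"twist": -0.075,"finger_gap": 0.6},
    {"sz": -0.0375,"twist": -0.1125,"finger_gap": 0.6},
    {"sz": -0.0375,"twist": -0.15,"finger_gap": 0.6},
    {"sz": -0.0375,"twist": -0.1875,"finger_gap": 0.6},
    {"sz": -0.0375,"twist": -0.225,"finger_gap": 0.6},
    {"sz": -0.0375,"twist": -0.2625,"finger_gap": 0.6},
    {"sz": -0.0375,"twist": -0.3,"finger_gap": 0.6},
    {"sz": -0.0375,"twist": -0.3,"finger_gap": 0.6},
    {"sz": -0.0375,"twist": -0.3,"finger_gap": 0.6},
  ],
)

```text
time: 8.75
position: [0.5476, 0.131, 0.2157]
tool_rot: [3.101, 0.367, -0.142]
ft_force: [0.4, 0.3, 0.3]
grip_width: 0.601
grip_force: 0.0
```

```bash
python3 - <<'E'
from h import *
from scipy.spatial.transform import Rotation as Ro
st=ctrl.get_state();print(st["joint_positions"].round(2),st["position"].round(4),Ro.from_rotvec(st["tool_rot"]).as_matrix().round(3).tolist())
E
```

```text
[-0.75  0.23  0.54  1.62 -0.11  1.42 -1.52] [0.5476 0.131  0.2157] [[0.968, 0.234, -0.089], [0.233, -0.972, -0.026], [-0.092, 0.005, -0.996]]
```

The tilt of 0.09 rad persists, but it's acceptable for a round post. I'll turn -1.77 instead (joint 7 to about 0.25) and centre over the handle.

Converted, -0.021 m is -0.0263, -0.005 m is -0.0063, -1.77 rad is -0.4425.

>>> move_tool(
  ticks=[
    {"sy": -0.0063,"twist": -0.0375,"finger_gap": 0.6},
    {"sx": 0.0063,"sy": -0.0125,"twist": -0.075,"finger_gap": 0.6},
    {"sx": 0.0063,"sy": -0.0263,"twist": -0.1125,"finger_gap": 0.6},
    {"sx": 0.0063,"sy": -0.0263,"twist": -0.15,"finger_gap": 0.6},
    {"sx": 0.0063,"sy": -0.0263,"twist": -0.1875,"finger_gap": 0.6},
    {"sx": 0.0063,"sy": -0.0263,"twist": -0.225,"finger_gap": 0.6},
    {"sx": 0.0063,"sy": -0.0263,"twist": -0.2625,"finger_gap": 0.6},
    {"sx": 0.0063,"sy": -0.0263,"twist": -0.3,"finger_gap": 0.6},
    {"sx": 0.0063,"sy": -0.0263,"twist": -0.3375,"finger_gap": 0.6},
    {"sx": 0.0063,"sy": -0.0263,"twist": -0.375,"finger_gap": 0.6},
    {"sx": 0.0063,"sy": -0.0263,"twist": -0.4125,"finger_gap": 0.6},
    {"sx": 0.0063,"sy": -0.0263,"twist": -0.4425,"finger_gap": 0.6},
    {"sx": 0.0063,"sy": -0.0263,"twist": -0.4425,"finger_gap": 0.6},
    {"sx": 0.0063,"sy": -0.0263,"twist": -0.4425,"finger_gap": 0.6},
    {"sx": 0.0063,"sy": -0.0263,"twist": -0.4425,"finger_gap": 0.6},
  ],
)

```text
time: 10.25
position: [0.5477, 0.1531, 0.2158]
tool_rot: [-1.655, -2.597, 0.106]
ft_force: [0.2, -0.4, -0.4]
grip_width: 0.595
grip_force: 0.0
```

```bash
python3 - <<'E'
from h import *
from scipy.spatial.transform import Rotation as Ro
st=ctrl.get_state();R=Ro.from_rotvec(st["tool_rot"]).as_matrix();print(st["joint_positions"].round(2),st["position"].round(4),R.round(3).tolist())
G=np.array([.540,.151,.130]);print((R.T@(G+.019*R[:,2]-st["position"])).round(4))
s=cv2.resize(ctrl.get_image("scene")[130:210,300:425,::-1],None,fx=4,fy=4,interpolation=2)
cv2.imwrite("pics/m6.png",s)
E
```

```text
[-0.61  0.23  0.34  1.6  -0.07  1.42  0.18] [0.5477 0.1531 0.2158] [[-0.422, 0.903, -0.087], [0.907, 0.421, -0.026], [0.013, -0.09, -0.996]]
[ 2.000e-04 -1.000e-04  1.052e-01]
```

View pics/m6.png

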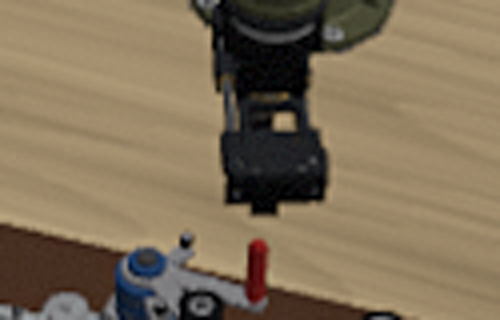

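The fingers sit right over the red handle (crop (258,245)). Descend, then close.

Converted, 0.105 m is 0.1313, 0.095 m is 0.1188.

>>> move_tool(
  ticks=[
    {"sz": 0.0375,"finger_gap": 0.6},
    {"sz": 0.075,"finger_gap": 0.6},
    {"sz": 0.1,"finger_gap": 0.6},
    {"sz": 0.1188,"finger_gap": 0.6},
    {"sz": 0.1313,"finger_gap": 0.6},
    {"sz": 0.1313,"finger_gap": 0.6},
    {"sz": 0.1313,"finger_gap": 0.6},
  ],
  force=30,
)

```text
time: 11.0
position: [0.5392, 0.1507, 0.1121]
tool_rot: [-1.652, -2.6, 0.105]
ft_force: [-0.3, -0.4, 0.2]
grip_width: 0.601
grip_force: 0.0
```

>>> move_tool(
  ticks=[
    {"finger_gap": 0.1},
    {"finger_gap": 0.1},
    {"finger_gap": 0.1},
    {"finger_gap": 0.1},
    {"finger_gap": 0.1},
    {"finger_gap": 0.1},
    {"finger_gap": 0.1},
  ],
  force=30,
)

```text
time: 11.7
position: [0.5393, 0.1508, 0.1116]
tool_rot: [-1.652, -2.601, 0.104]
ft_force: [0.5, 0.4, -1.6]
grip_width: 0.206
grip_force: 29.3
```

```bash
python3 - <<'E'
from h import *
from scipy.spatial.transform import Rotation as Ro
st=ctrl.get_state();R=Ro.from_rotvec(st["tool_rot"]).as_matrix();print(st["position"].round(4),R.round(3).tolist())
p=np.array([.5392,.0522]);g=(st["position"]-.019*R[:,2])[:2];v=g-p;print("r",np.hypot(*v))
for a in(.2,.4,.6,.75,.87,.92):
    q=p+np.array([[np.cos(a),-np.sin(a)],[np.sin(a),np.cos(a)]])@v; print(a,(R.T@np.r_[q-g,0]).round(4),q.round(3))
E
```

```text
[0.5393 0.1508 0.1116] [[-0.424, 0.901, -0.085], [0.905, 0.424, -0.025], [0.013, -0.088, -0.996]]
r 0.0991304821538291
0.2 [ 0.0069 -0.0185  0.0017] [0.521 0.15 ]
0.4 [ 0.01   -0.0379  0.0035] [0.502 0.144]
0.6 [ 0.0091 -0.0576  0.0052] [0.485 0.135]
0.75 [ 0.0059 -0.0721  0.0065] [0.473 0.126]
0.87 [ 0.0017 -0.0832  0.0074] [0.465 0.117]
0.92 [-0.0004 -0.0877  0.0078] [0.461 0.114]
```

Gripped at 18 mm width, 0.099 m from the pivot. Pulling along the arc at constant height.

Converted, -0.072 m is -0.09, -0.067 m is -0.0838.

>>> move_tool(
  ticks=[
    {"sx": 0.005,"sy": -0.0113,"sz": 0.0013,"finger_gap": 0.1},
    {"sx": 0.0088,"sy": -0.0238,"sz": 0.0025,"finger_gap": 0.1},
    {"sx": 0.0113,"sy": -0.035,"sz": 0.0038,"finger_gap": 0.1},
    {"sx": 0.0125,"sy": -0.0475,"sz": 0.0038,"finger_gap": 0.1},
    {"sx": 0.0125,"sy": -0.06,"sz": 0.005,"finger_gap": 0.1},
    {"sx": 0.0113,"sy": -0.0725,"sz": 0.0063,"finger_gap": 0.1},
    {"sx": 0.0088,"sy": -0.0838,"sz": 0.0075,"finger_gap": 0.1},
    {"sx": 0.0075,"sy": -0.09,"sz": 0.0075,"finger_gap": 0.1},
    {"sx": 0.0075,"sy": -0.09,"sz": 0.0075,"finger_gap": 0.1},
  ],
  force=30,
)

```text
time: 12.6
position: [0.4734, 0.1264, 0.1118]
tool_rot: [-1.654, -2.604, 0.096]
ft_force: [9.8, 4.0, -11.2]
grip_width: 0.207
grip_force: 29.3
```

Converted, -0.013 m is -0.0163, -0.012 m is -0.015.

>>> move_tool(
  ticks=[
    {"sx": -0.0013,"sy": -0.005,"finger_gap": 0.1},
    {"sx": -0.0038,"sy": -0.01,"sz": 0.0013,"finger_gap": 0.1},
    {"sx": -0.0063,"sy": -0.015,"sz": 0.0013,"finger_gap": 0.1},
    {"sx": -0.0063,"sy": -0.0163,"sz": 0.0013,"finger_gap": 0.1},
    {"sx": -0.0063,"sy": -0.0163,"sz": 0.0013,"finger_gap": 0.1},
    {"sx": -0.0063,"sy": -0.0163,"sz": 0.0013,"finger_gap": 0.1},
  ],
  force=30,
)

```text
time: 13.2
position: [0.4642, 0.1174, 0.1118]
tool_rot: [-1.654, -2.605, 0.095]
ft_force: [11.0, 4.6, -12.1]
grip_width: 0.206
grip_force: 29.2
```

```bash
python3 - <<'E'
from h import *
from scipy.spatial.transform import Rotation as Ro
st=ctrl.get_state();R=Ro.from_rotvec(st["tool_rot"]).as_matrix()
g=(st["position"]-.019*R[:,2])[:2];v=g-[.5392,.0522];print(g,np.hypot(*v),np.arctan2(v[1],v[0])-np.pi/2)
T=cv2.resize(ctrl.get_image("top")[135:260,210:395,::-1],None,fx=3,fy=3,interpolation=2)[:290,:]
s=cv2.resize(ctrl.get_image("scene")[140:210,290:413,::-1],None,fx=4.5,fy=4.5,interpolation=2)[:310]
cv2.imwrite("pics/m7.png",np.vstack([T[:,:550],s[:,:550]]))
E
```

```text
[0.46569929 0.11781315] 0.09852634095575212 0.8420361374655569
```

View pics/m7.png

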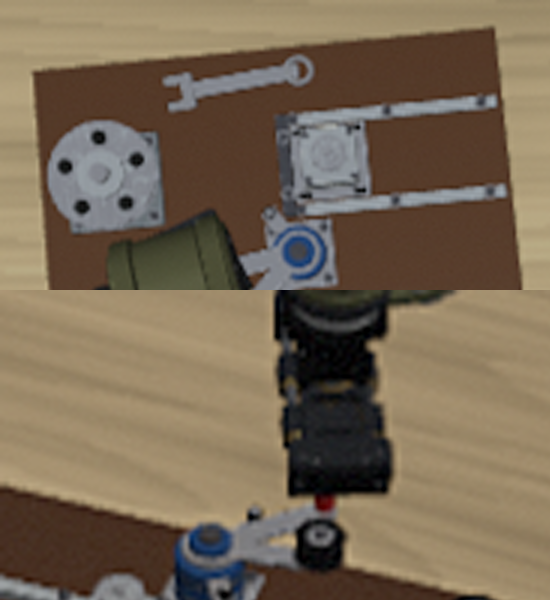

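The arm is drawn back, the motor is home and the fingers are clear of the roller (about 14 mm). Estimated angle is about 0.86, so I'll press a little further to load the stop.

Converted, -0.006 m is -0.0075, -0.003 m is -0.0038.

>>> move_tool(
  ticks=[
    {"sx": -0.0013,"sy": -0.0038,"finger_gap": 0.1},
    {"sx": -0.0038,"sy": -0.0075,"finger_gap": 0.1},
    {"sx": -0.0038,"sy": -0.0075,"finger_gap": 0.1},
    {"sx": -0.0038,"sy": -0.0075,"finger_gap": 0.1},
    {"sx": -0.0038,"sy": -0.0075,"finger_gap": 0.1},
  ],
  force=30,
)

```text
time: 13.8
position: [0.4621, 0.1149, 0.112]
tool_rot: [-1.653, -2.608, 0.086]
ft_force: [16.1, 12.2, -20.6]
grip_width: 0.208
grip_force: 29.1
```

The force jumped to 20 N and motion stalled, so the arm is on its stop. One check that it's still, then I hand in.

>>> move_tool(
  ticks=[
    {"finger_gap": 0.1},
    {"finger_gap": 0.1},
    {"finger_gap": 0.1},
    {"finger_gap": 0.1},
    {"finger_gap": 0.1},
  ],
)

```text
time: 14.3
position: [0.4621, 0.115, 0.1119]
tool_rot: [-1.653, -2.608, 0.086]
ft_force: [15.8, 11.6, -20.0]
grip_width: 0.203
grip_force: 29.1
```

```bash
python3 -c "
from bench import ctrl
print(ctrl.close_job())"
```

```text
the job is handed in; nothing more can be done
None
```

The motor is home against its end stop, and the tensioner is wound to its stop and held there by the red handle with the fingers clear of the roller. I handed the job in at 14.3 s; no verdict came back.

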